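Release the waiting clips from the chute into the tray

ROBOT

A 6-joint arm with a two-finger parallel gripper is mounted at the origin on the work surface. World frame = base frame: x ahead of the robot, y to its left, z up, the work surface at z = 0. Lengths are in m, angles in rad, forces in N, time in s.
With the tool pointing down it reaches from about 0.375 to 0.975 m from the base axis. Payload 3.8 kg.
Tool frame: the origin (TCP) lies between the finger pads; the fingertips stand 22 mm ahead of it and the grasp point (between the pads) lies 3 mm ahead of it; z points along the fingers, y is the line along which they close (so a half turn about z gives the same grasp; the last joint's range is limited). The gripper opens to 88 mm and grips with 3 to 60 N. Pads are 18 mm wide; open, the fingers measure 123 mm over their backs; the gripper's body (75 mm by 187 mm) begins 45 mm behind the grasp point.
Start: joints at [1.126, 0.264, 1.604, -0, 1.274, -0.037], TCP at [0.268, 0.62, 0.261] pointing down, gripper open.
Joint ranges: [-2.63, 2.63], [-0.94, 2.18], [0.31, 2.57], [-1.31, 4.45], [0, 2.66], [-2.55, 2.55]. Speed limits (rad/s): [2.57, 2.57, 3.14, 3.14, 3.14, 3.14].

INTERFACE

Orientations are given as a rotation vector (axis times angle).
In Python, from plant import * gives the robot as it stands. The module is installed in compiled form; this text tells all that it offers.
- The arm moves only by the shell command python3 -m jog 'ROWS' [OPENING] [FORCE]. ROWS is JSON, a list of rows, each an object with "xyz": the shift along the tool's x, y, z in mm, a list of three; "twist": the turn, a rotation vector about the tool's x, y, z in degrees, a list of three. A call has 1 to 12 rows; each row is the pose to reach, as a shift and turn from the pose commanded when the call began, along the tool's axes at that moment; what a row does not reach only later rows make up. A row lasts 1/12 s, in which the tool goes at most 41.7 mm and 7.16 degrees, less where a joint would pass 70% of its speed; a pose out of reach is approached as far as the arm can. A call with a gripper value outside its range is refused whole. OPENING is the opening, from 0 (shut) to 1 (fully open), set as the call begins (- or left out, the last holds). The fingers move at their own pace and stop on an object; FORCE is the grip in N (left out, the last holds). Time passes only in rows, so rows that repeat a pose let the fingers close. It gives the time, the measured TCP pose, the force, the opening and the grip force at its end, in the units of the state.
- get_state(): the state, without advancing time (a new reading comes with each control period).
- grab_frame(name): name is "side" or "top" or "wrist"; returns a dict with "color" (400x640x3 uint8, blue, green, red), "camera_matrix" (3x3 intrinsics, pixels), "rvec" (rotation vector, rad) and "tvec" (3), from world to camera coordinates, as OpenCV has them; the wrist camera has in their place "hand_eye" (4x4, takes a point from camera to tool coordinates, whose origin is the TCP and whose axes are the flange's). Camera axes: x right, y down, z forward; pixel columns grow to the right and rows downward; lengths in m; the calibration is good to about 2 mm. A picture is of the moment at which its call begins: read the wrist's pose just before it. There is no depth.
- close_job(): hands the job in; it is judged then, once.
The state is a dict: "clock": time; "qpos": joint angles; "dq": joint speeds; "tau": joint torques, N m; "ee_pos": TCP position; "eef_rot": TCP orientation; "ft_force": force on the tool from outside, world axes, zero at the start; "moment": the same for the moment, N m; "gripper_width": opening from 0.0 (shut) to 1.0 (fully open); "gripper_force": force on a finger pad.
Only numpy, scipy, OpenCV 4.12 (cv2) and the standard library are available. Lean on these libraries where they do the work, as an engineer would, in place of code of your own. Each camera call takes 0.05 s, during which the arm holds its last target. There are 200 camera calls.

TASK

Push the blue clip tray along its rails fully home under the mouth of the chute, then push the yellow tab of the chute's gate to open it so that both waiting purple binder clips slide down into the tray, and push the gate fully shut again. Use only the fingertips on the tray and the tab: do not touch the clips with the gripper, leave everything else on the counter where it is, and finish clear of everything.

Things in the scene. Friction and masses are not known exactly. Their poses are not given: they have to be found in the camera images.
- chute: Fixed chute: bare metal channel sloping 35 degrees down along its own +y, on a grey base plate 120 x 400 x 3 mm. Origin on the counter below the middle of the channel's mouth, z up. Channel floor 60 mm above the counter at the mouth (y = 0), 175 mm at the top (y = -164 mm), 56 mm wide inside, walls 22 mm high square to the floor. The gate is 75 mm up the slope.
- tray (a joint): Slide of the tray along the chute's +y, m: 0 = fully home under the mouth against its stop, growing to at most 0.10 as it is drawn out in +y. Sliding friction about 2.5 N plus 10 N per m/s; it stays where it is left.
- tray_end (a point): Middle of the outside face of the tray's end wall, 40 mm above the counter; it looks to the chute's +y, push it towards -y. The wall is 104 mm wide (x), 4 mm thick, and reaches from 7 to 65 mm above the counter. Beyond it lie only the base plate, 3 mm high, and two rails, 7 mm high.
- tray_floor (a point): Centre of the inner floor of the blue plastic tray, 10 mm above the counter; axes as the chute's. The tray is 104 mm (x) by 140 mm (y) outside, side walls 37 mm high above the counter, walls 3 mm thick, its wall on the chute side 25 mm high.
- gate (a joint): Slide of the gate, m: 0 = shut, growing to 0.060 = fully open as it is pushed along the chute's -x. Sliding friction about 2 N plus 8 N per m/s; it stays where it is left. The clips pass once it is nearly fully open, within a second or so.
- gate_tab (a point): Point on the gate's yellow upright push tab, in the middle of its width and thickness, 158 mm above the counter. Tab: 8 mm thick (chute x), 36 mm wide (chute y), from 118 to 172 mm high; over mid-channel when shut. Channel rims within 30 mm of it are at most 140 mm high, so both faces can be pushed from above the rims: towards chute -x to open, +x to shut.
- clip_a: Purple binder clip, a wedge 32 x 28 x 15 mm, about 20 g, that waits on the slope against the gate and slides down by itself when the gate opens. Origin at the centre of its underside.
- clip_b: The second purple binder clip, same as clip_a, waiting on the slope just above it.
- clip_c: Purple binder clip of the same kind, lying loose on the counter; to be left alone. Origin at the centre of its underside.
- clip_d: Purple binder clip of the same kind, lying loose on the counter; to be left alone. Origin at the centre of its underside.
- magnet_holder: Yellow plastic clip magnet holder, round, 72 mm diameter, 36 mm high, dark magnet on top; to be left alone. Origin at the centre of its underside.
- scale_weight: Steel letter scale weight, 42 mm diameter, 50 mm high; to be left alone. Origin at the centre of its underside.
- paperweight: Glass marble paperweight with a flat foot, 60 mm diameter, 51 mm high; to be left alone. Origin at the centre of its underside.
- stamp: Hand stamp, black foot 40 x 60 mm, red handle, 80 mm high; to be left alone. Origin at the centre of its underside.
Not all that is in view belongs to the job. What is shaped like the clip_b but green, grey or red is not meant.

How it is judged:
On the way, in this order (a step that is already met when the one before it is completed fails the run):
1. the tray is home under the mouth of the chute while the gate is still shut and the clips still wait (value of joint tray below 0.005 m and value of joint gate below 0.02 m), for 0.2 s.
2. both waiting clips lie in the tray (x of clip_a in the frame of tray_floor between -0.052 and 0.052 m and y of clip_a in the frame of tray_floor between -0.07 and 0.07 m and z of clip_a in the frame of tray_floor between -0.005 and 0.038 m and x of clip_b in the frame of tray_floor between -0.052 and 0.052 m and y of clip_b in the frame of tray_floor between -0.07 and 0.07 m and z of clip_b in the frame of tray_floor between -0.005 and 0.038 m and value of joint tray below 0.005 m), for 0.2 s.
At the end, for the whole second after the job is handed in: the tray is home within 5 mm, the gate is shut within 5 mm, and both clips that waited on the chute lie at rest inside the tray, below 38 mm over its floor (all of step 2 and value of joint gate below 0.005 m and linear speed of each of clip_a, clip_b below 0.02 m/s); the robot touches nothing.
It fails at once if the gripper touches one of the waiting clips (pushed, pinched, lifted or carried) (contact force between any of the arm, the fingers and clip_a above 0.3 N or contact force between any of the arm, the fingers and clip_b above 0.3 N).
It fails at once if something else on the counter is moved by more than 15 mm (distance of any of clip_c, clip_d, magnet_holder, scale_weight, paperweight, stamp from where it was at the start of the episode above 0.015 m).
It also fails if it takes over 48 s, if anything falls off the work surface, if the arm or the gripper's body presses on something with over 40 N, if the wrist force passes 120 N, or if a joint passes its speed limit or range.

## Working session

There is one attempt and no reset: what is moved stays moved. The work goes in short steps, Python scripts to look and compute and a shell command to move; the robot and the scene stay as the last step left them, time stands still between calls to the robot, and variables do not carry over. Pictures are saved under pics/ and viewed, at most 10 in all, crops included, and the job is handed in when it is done.

```bash
mkdir -p pics
cat > h.py <<'E'
from plant import *
import numpy as np, cv2
from scipy.spatial.transform import Rotation as R
def ray(f,u,v):
    K=f["camera_matrix"]; Rm=cv2.Rodrigues(np.array(f["rvec"],float))[0]; t=np.array(f["tvec"],float).ravel()
    p=cv2.undistortPoints(np.array([[[u,v]]],float),np.array(K),None)[0,0]
    return -Rm.T@t, Rm.T@np.array([p[0],p[1],1.])
def onz(f,u,v,z):
    o,d=ray(f,u,v); return o+d*(z-o[2])/d[2]
def proj(f,P):
    return cv2.projectPoints(np.array(P,float).reshape(-1,3),np.array(f["rvec"],float),np.array(f["tvec"],float),np.array(f["camera_matrix"]),None)[0].reshape(-1,2)
def tri(f,a,g,b):
    o1,d1=ray(f,*a);o2,d2=ray(g,*b)
    s=np.linalg.lstsq(np.c_[d1,-d2],o2-o1,rcond=None)[0]
    p,q=o1+d1*s[0],o2+d2*s[1]; return (p+q)/2,np.linalg.norm(p-q)
E
python3 - <<'E'
from h import *
import pickle
fs={n:grab_frame(n) for n in("side","top")}
pickle.dump(fs,open("f0.pkl","wb"))
for n,f in fs.items():
    cv2.imwrite(f"pics/{n}0.png",f["color"]); print(n,ray(f,320,200))
    hsv=cv2.cvtColor(f["color"],cv2.COLOR_BGR2HSV)
    for c,lo,hi in(("blue",(95,120,50),(125,255,255)),("yellow",(20,120,80),(35,255,255)),("purple",(126,60,40),(160,255,255))):
        m=cv2.inRange(hsv,lo,hi)
        for k in cv2.findContours(m,0,2)[0]:
            if cv2.contourArea(k)>25: print(n,c,cv2.contourArea(k),[np.round(x,1) for x in cv2.minAreaRect(k)])
s=get_state();print(s)
E
```

```text
side (array([ 0.25325431, -0.88668501,  0.67914556]), array([ 0.30346728,  0.80761155, -0.50576712]))
side blue 836.5 [array([312.2, 219.5]), array([42.3, 30.7]), np.float64(69.6)]
side blue 1151.0 [array([ 62.6, 152. ]), array([37.1, 38.4]), np.float64(78.7)]
side blue 55320.0 [array([508., 148.]), array([296., 262.]), np.float64(90.0)]
side yellow 523.0 [array([347., 323.]), array([30., 30.]), np.float64(90.0)]
side yellow 63.5 [array([328. , 211.5]), array([19.,  4.]), np.float64(90.0)]
side purple 134.5 [array([272.6, 299.7]), array([11.9, 13.3]), np.float64(76.0)]
side purple 39.5 [array([367.5, 214. ]), array([6., 9.]), np.float64(90.0)]
top (array([3.59000360e-01, 2.18723096e-04, 1.34229579e+00]), array([ 1.62533097e-01,  1.39866149e-04, -9.86755165e-01]))
top blue 154.5 [array([ 24.5, 191.5]), array([50. , 11.1]), np.float64(4.8)]
top blue 1951.5 [array([304.8, 198.9]), array([52.8, 39.2]), np.float64(2.9)]
top blue 6094.0 [array([ 30., 125.]), array([134.,  60.]), np.float64(90.0)]
top yellow 522.0 [array([454. , 220.5]), array([25., 26.]), np.float64(90.0)]
top yellow 72.5 
[... 259 characters left out ...]
([10., 11.]), np.float64(90.0)]
{'clock': 0.1, 'qpos': array([ 1.12607626e+00,  2.64661571e-01,  1.60521250e+00, -5.49723284e-05,
        1.27371285e+00, -3.69131275e-02]), 'dq': array([ 0.0002649 , -0.0015071 , -0.00372087,  0.00040014,  0.00034203,
        0.00078116]), 'tau': array([ 1.38551277e-03, -5.03620076e+01, -3.58070469e+01,  7.30224769e-02,
        2.34270212e-02, -2.98922248e-05]), 'ee_pos': array([0.26747332, 0.61909938, 0.25953688]), 'eef_rot': array([-6.36040876e-01, -3.07609808e+00,  3.06146823e-03]), 'ft_force': array([-0.24293361, -0.72847076,  0.06143758]), 'moment': array([-0.03724558, -0.02076252, -0.01760322]), 'gripper_force': 0.0, 'gripper_width': 1.0060997871269541}
```

View pics/side0.png

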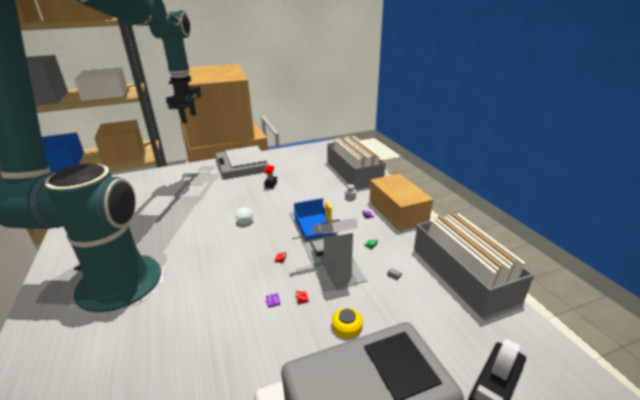

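View pics/top0.png

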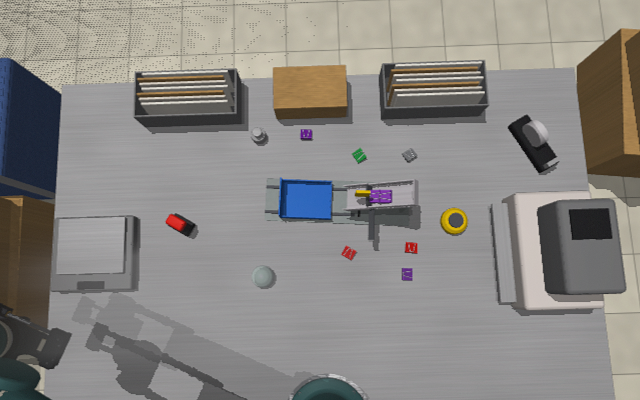

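The side view shows the tray at (312,219) with the tab at (328,211). In the top view the chute runs right to left: tray centre (305,199), tab (362,193), clips (380,196). So chute +y is roughly world +y.

Run:
```python
from h import *
import pickle
fs=pickle.load(open("f0.pkl","rb")); t,s=fs["top"],fs["side"]
c=cv2.resize(t["color"][160:260,255:430],None,fx=4.5,fy=4.5,interpolation=cv2.INTER_CUBIC)
d=cv2.resize(s["color"][185:305,270:390],None,fx=4.5,fy=4.5,interpolation=cv2.INTER_CUBIC)
cv2.imwrite("pics/topc.png",c);cv2.imwrite("pics/sidec.png",d)
hsv=cv2.cvtColor(t["color"],cv2.COLOR_BGR2HSV)
m=cv2.inRange(hsv,(95,120,50),(125,255,255));m[:,:200]=0
k=max(cv2.findContours(m,0,2)[0],key=cv2.contourArea)
b=cv2.boxPoints(cv2.minAreaRect(k))
for p in b: print(p,onz(t,*p,.065),onz(t,*p,.037))
print("tab top",onz(t,362,193,.172))
for n,p,z in(("stamp",(181,225),.06),("marble",(263,277),.03),("weight",(258,135),.05),("clipc",(306,134),.01),("clipd",(407,274),.01),("mag",(454,221),.036),("plateTL",(266,179),.003),("plateBL",(266,220),.003),("plateBR",(419,226),.003)): print(n,onz(t,*p,z).round(3))
```

```text
[277.40527 217.0977 ] [0.52704562 0.11456293 0.065     ] [0.5307294 0.1170695 0.037    ]
[279.41443 177.91869] [0.63284106 0.10745189 0.065     ] [0.63884401 0.10980259 0.037     ]
[332.14752 180.62294] [ 0.62092226 -0.03370657  0.065     ] [ 0.62666393 -0.03445025  0.037     ]
[330.13837 219.80196] [ 0.51555488 -0.02475619  0.065     ] [ 0.51898676 -0.02530367  0.037     ]
tab top [ 0.56586053 -0.10258189  0.172     ]
stamp [0.514 0.372 0.06 ]
marble [0.372 0.159 0.03 ]
weight [0.759 0.166 0.05 ]
clipc [0.77  0.034 0.01 ]
clipd [ 0.369 -0.228  0.01 ]
mag [ 0.506 -0.358  0.036]
plateTL [0.644 0.15  0.003]
plateBL [0.528 0.152 0.003]
plateBR [ 0.498 -0.27   0.003]
```

View pics/topc.png

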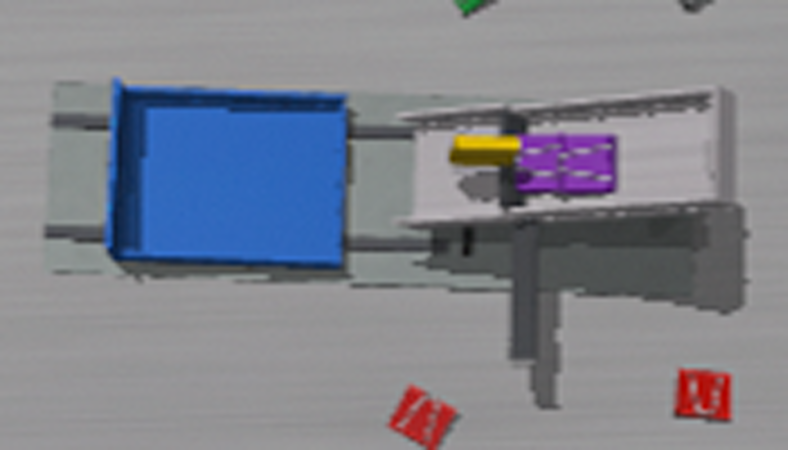

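View pics/sidec.png

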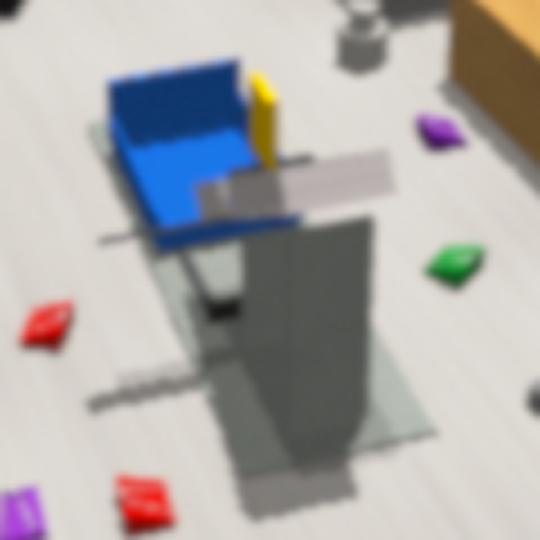

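The top crop shows the tray end wall at the left and the yellow tab over mid-channel with the clips behind it. The side crop agrees. Chute yaw is about -4°, the wall centre is near (0.580, 0.111) and the tab near (0.569, -0.103). Next I'll move above the tray's outer end with the fingers closed.

```bash
python3 -m jog '[{"xyz":[-39,-22,0],"twist":[0,0,6]},{"xyz":[-77,-45,0],"twist":[0,0,12]},{"xyz":[-116,-67,0],"twist":[0,0,18]},{"xyz":[-154,-89,0],"twist":[0,0,24]},{"xyz":[-193,-112,0],"twist":[0,0,30]},{"xyz":[-231,-134,0],"twist":[0,0,36]},{"xyz":[-270,-156,0],"twist":[0,0,42]},{"xyz":[-308,-179,0],"twist":[0,0,48]},{"xyz":[-347,-201,0],"twist":[0,0,54]},{"xyz":[-385,-223,0],"twist":[0,0,60]},{"xyz":[-424,-246,0],"twist":[0,0,66]},{"xyz":[-462,-268,0],"twist":[0,0,70.6]}]' 0 20
cat > w.py <<'E'
from h import *
import sys
def wrist():
    s=get_state(); f=grab_frame("wrist")
    T=np.eye(4);T[:3,:3]=R.from_rotvec(s["eef_rot"]).as_matrix();T[:3,3]=s["ee_pos"]
    C=np.linalg.inv(T@np.array(f["hand_eye"]))
    f["rvec"]=cv2.Rodrigues(C[:3,:3])[0];f["tvec"]=C[:3,3]
    return f,s
if __name__=="__main__":
    f,s=wrist(); print(s["clock"],s["ee_pos"],R.from_rotvec(s["eef_rot"]).as_matrix().round(3),ray(f,320,200))
    import pickle; pickle.dump(f,open(sys.argv[1]+".pkl","wb")); cv2.imwrite("pics/"+sys.argv[1]+".png",f["color"])
E
python3 w.py w1
```

```text
clock: 1.1
ee_pos: [0.5658, 0.2159, 0.2603]
eef_rot: [-2.302, -2.137, 0.001]
ft_force: [0.7, 0.0, 0.2]
gripper_width: 0.113
gripper_force: 0.0
1.1 [0.56579248 0.21586229 0.26030558] [[ 0.074  0.997 -0.001]
 [ 0.997 -0.074 -0.   ]
 [-0.    -0.001 -1.   ]] (array([0.57139234, 0.28623718, 0.38541218]), array([-0.02010275, -0.26743517, -0.96337286]))
```

View pics/w1.png

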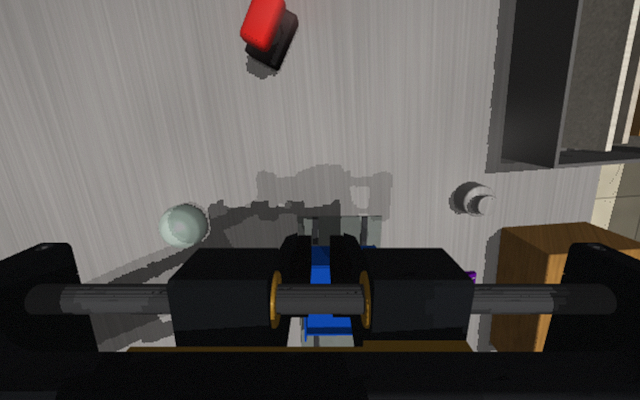

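The wrist view shows the fingers covering most of the tray. The marble (184,225) and the weight (472,200) are well to the sides. I'll lower beyond the end wall.

```bash
python3 -m jog '[{"xyz":[-20,11,0]},{"xyz":[-40,22,0]},{"xyz":[-40,22,35]},{"xyz":[-40,22,70]},{"xyz":[-40,22,105]},{"xyz":[-40,22,140]},{"xyz":[-40,22,175]},{"xyz":[-40,22,208]},{"xyz":[-40,22,208]}]'
python3 - <<'E'
from h import *
import pickle
fs=pickle.load(open("f0.pkl","rb")); t,s=fs["top"],fs["side"]
# tab top edge: side blob top (crop 252..275,72..98)->px ; top view top-face
print("tab near/far top", tri(t,(255+520/4.5,160+141/4.5),s,(270+272/4.5,185+97/4.5)),tri(t,(255+450/4.5,160+145/4.5),s,(270+256/4.5,185+74/4.5)))
print("wall top corner +x", tri(t,(255+118/4.5,160+80/4.5),s,(270+238/4.5,185+60/4.5)),"-x",tri(t,(255+110/4.5,160+258/4.5),s,(270+108/4.5,185+80/4.5)))
E
```

```text
tab near/far top (array([ 0.56909717, -0.12342056,  0.17427845]), np.float64(0.00035604182359869237)) (array([ 0.57138695, -0.0865377 ,  0.16878417]), np.float64(0.0050683261883455386))
wall top corner +x (array([0.63435448, 0.10244203, 0.06377509]), np.float64(0.002061923631756409)) -x (array([0.53062212, 0.10810668, 0.06660959]), np.float64(0.00929242438068095))invalid input at $[0]: expected keys xyz, twist
```

```bash
python3 -m jog '[{"xyz":[-20,11,0],"twist":[0,0,0]},{"xyz":[-40,22,0],"twist":[0,0,0]},{"xyz":[-40,22,35],"twist":[0,0,0]},{"xyz":[-40,22,70],"twist":[0,0,0]},{"xyz":[-40,22,105],"twist":[0,0,0]},{"xyz":[-40,22,140],"twist":[0,0,0]},{"xyz":[-40,22,175],"twist":[0,0,0]},{"xyz":[-40,22,208],"twist":[0,0,0]},{"xyz":[-40,22,208],"twist":[0,0,0]},{"xyz":[-40,22,208],"twist":[0,0,0]}]'
```

```text
clock: 1.98
ee_pos: [0.582, 0.176, 0.0503]
eef_rot: [-2.294, -2.142, 0.009]
ft_force: [0.2, -0.0, -0.3]
gripper_width: 0.004
gripper_force: 0.0
```

```bash
python3 -m jog '[{"xyz":[-20,0,0],"twist":[0,0,0]},{"xyz":[-40,0,0],"twist":[0,0,0]},{"xyz":[-48,0,0],"twist":[0,0,0]},{"xyz":[-54,0,0],"twist":[0,0,0]},{"xyz":[-60,0,0],"twist":[0,0,0]},{"xyz":[-66,0,0],"twist":[0,0,0]},{"xyz":[-72,0,0],"twist":[0,0,0]},{"xyz":[-78,0,0],"twist":[0,0,0]}]'
python3 -m jog '[{"xyz":[-5,0,0],"twist":[0,0,0]},{"xyz":[-10,0,0],"twist":[0,0,0]},{"xyz":[-15,0,0],"twist":[0,0,0]},{"xyz":[-20,0,0],"twist":[0,0,0]}]'
```

```text
clock: 2.65
ee_pos: [0.5802, 0.0989, 0.0537]
eef_rot: [2.296, 2.143, 0.004]
ft_force: [1.1, 3.9, 1.6]
gripper_width: 0.006
gripper_force: 1.6
clock: 2.98
ee_pos: [0.5777, 0.0783, 0.0526]
eef_rot: [-2.297, -2.143, -0.0]
ft_force: [1.7, 2.8, 1.8]
gripper_width: 0.003
gripper_force: 1.6
```

```bash
for i in 1; do python3 -m jog '[{"xyz":[-5,0,0],"twist":[0,0,0]},{"xyz":[-10,0,0],"twist":[0,0,0]},{"xyz":[-15,0,0],"twist":[0,0,0]},{"xyz":[-20,0,0],"twist":[0,0,0]}]'; done
python3 - <<'E'
from h import *
f=grab_frame("side"); cv2.imwrite("pics/s2.png",cv2.resize(f["color"][170:300,250:400],None,fx=4.5,fy=4.5,interpolation=2))
E
```

```text
clock: 3.32
ee_pos: [0.5763, 0.0582, 0.0526]
eef_rot: [2.297, 2.143, 0.0]
ft_force: [3.2, 2.8, 0.3]
gripper_width: 0.008
gripper_force: 1.5
```

View pics/s2.png

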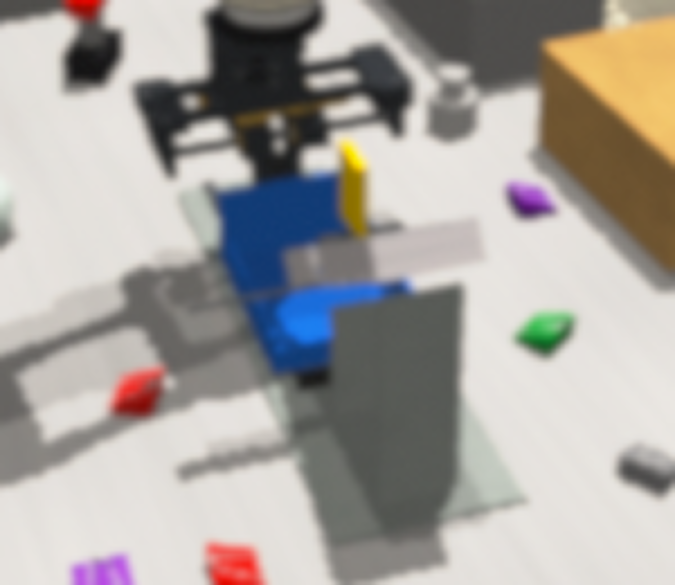

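The picture shows the hand at the wall (280,180) and the tray close to the black stop at (312,375). I'll keep going in small steps until the force rises.

```bash
python3 -m jog '[{"xyz":[-3,0,0],"twist":[0,0,0]},{"xyz":[-6,0,0],"twist":[0,0,0]},{"xyz":[-8,0,0],"twist":[0,0,0]},{"xyz":[-8,0,0],"twist":[0,0,0]}]'
python3 -m jog '[{"xyz":[-2,0,0],"twist":[0,0,0]},{"xyz":[-4,0,0],"twist":[0,0,0]},{"xyz":[-4,0,0],"twist":[0,0,0]}]'
```

```text
clock: 3.7
ee_pos: [0.5755, 0.0537, 0.0525]
eef_rot: [-2.296, -2.138, -0.006]
ft_force: [2.1, 15.6, -0.7]
gripper_width: 0.008
gripper_force: 7.7
clock: 3.95
ee_pos: [0.5755, 0.0535, 0.0526]
eef_rot: [-2.295, -2.135, -0.012]
ft_force: [2.6, 30.2, -1.4]
gripper_width: 0.005
gripper_force: 15.2
```

The force rose to 30 N with no motion, so the tray is home. Next I'll back off, rise, and move over to the +x side of the tab.

```bash
python3 -m jog '[{"xyz":[20,0,0],"twist":[0,0,0]},{"xyz":[38,0,0],"twist":[0,0,0]},{"xyz":[38,0,-40],"twist":[0,0,0]},{"xyz":[38,0,-80],"twist":[0,0,0]},{"xyz":[38,0,-120],"twist":[0,0,0]},{"xyz":[38,0,-160],"twist":[0,0,0]},{"xyz":[38,0,-200],"twist":[0,0,0]},{"xyz":[38,0,-200],"twist":[0,0,0]}]'
python3 -m jog '[{"xyz":[0,27,0],"twist":[0,0,0]},{"xyz":[0,54,0],"twist":[0,0,0]},{"xyz":[-38,54,0],"twist":[0,0,0]},{"xyz":[-76,54,0],"twist":[0,0,0]},{"xyz":[-114,54,0],"twist":[0,0,0]},{"xyz":[-152,54,0],"twist":[0,0,0]},{"xyz":[-188,54,0],"twist":[0,0,0]},{"xyz":[-188,54,0],"twist":[0,0,0]},{"xyz":[-188,54,0],"twist":[0,0,0]}]'
python3 - <<'E'
from h import *
f=grab_frame("side"); g=grab_frame("top")
for n,h in(("side",f),("top",g)):
    hsv=cv2.cvtColor(h["color"],cv2.COLOR_BGR2HSV); m=cv2.inRange(hsv,(20,120,80),(35,255,255))
    for k in cv2.findContours(m,0,2)[0]:
        if 15<cv2.contourArea(k): print(n,cv2.boundingRect(k))
    m=cv2.inRange(hsv,(95,120,50),(125,255,255));m[:,:200]=0
    for k in cv2.findContours(m,0,2)[0]:
        if 200<cv2.contourArea(k)<3000: print(n,cv2.boundingRect(k))
cv2.imwrite("pics/s3.png",cv2.resize(f["color"][150:300,250:400],None,fx=3.5,fy=3.5,interpolation=2))
E
```

```text
clock: 4.62
ee_pos: [0.5818, 0.0845, 0.2622]
eef_rot: [2.29, 2.137, 0.016]
ft_force: [1.2, 0.4, 0.5]
gripper_width: -0.0
gripper_force: 0.0
clock: 5.37
ee_pos: [0.6176, -0.1089, 0.2514]
eef_rot: [-2.3, -2.137, 0.003]
ft_force: [-0.1, 0.4, -0.3]
gripper_width: 0.005
gripper_force: 0.0
side (332, 308, 31, 31)
side (326, 202, 6, 21)
side (376, 181, 53, 21)
side (337, 150, 24, 6)
side (194, 77, 14, 4)
side (299, 210, 41, 44)
top (441, 208, 27, 26)
top (304, 178, 32, 42)
```

View pics/s3.png

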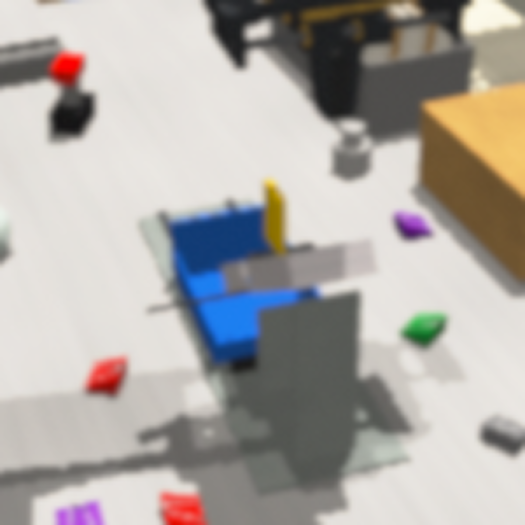

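The tray is home (228,350 touches the stop) and the hand is above and to the +x side of the tab. I'll lower it and push slowly.

```bash
python3 -m jog '[{"xyz":[0,0,25],"twist":[0,0,0]},{"xyz":[0,0,50],"twist":[0,0,0]},{"xyz":[0,0,78],"twist":[0,0,0]},{"xyz":[0,0,78],"twist":[0,0,0]},{"xyz":[0,0,78],"twist":[0,0,0]}]'
python3 -m jog '[{"xyz":[0,-8,0],"twist":[0,0,0]},{"xyz":[0,-16,0],"twist":[0,0,0]},{"xyz":[0,-22,0],"twist":[0,0,0]},{"xyz":[0,-28,0],"twist":[0,0,0]},{"xyz":[0,-34,0],"twist":[0,0,0]},{"xyz":[0,-40,0],"twist":[0,0,0]}]'
```

```text
clock: 5.88
ee_pos: [0.6173, -0.1048, 0.1727]
eef_rot: [-2.292, -2.143, 0.005]
ft_force: [0.1, -0.4, -0.4]
gripper_width: 0.002
gripper_force: 0.0
clock: 6.38
ee_pos: [0.5797, -0.104, 0.1763]
eef_rot: [2.295, 2.141, 0.004]
ft_force: [2.5, 0.4, 2.5]
gripper_width: 0.005
gripper_force: 1.4
```

```bash
python3 -m jog '[{"xyz":[0,-8,0],"twist":[0,0,0]},{"xyz":[0,-16,0],"twist":[0,0,0]},{"xyz":[0,-24,0],"twist":[0,0,0]},{"xyz":[0,-32,0],"twist":[0,0,0]},{"xyz":[0,-40,0],"twist":[0,0,0]},{"xyz":[0,-40,0],"twist":[0,0,0]}]'
python3 -m jog '[{"xyz":[0,-4,0],"twist":[0,0,0]},{"xyz":[0,-8,0],"twist":[0,0,0]},{"xyz":[0,-8,0],"twist":[0,0,0]}]'
```

```text
clock: 6.88
ee_pos: [0.5369, -0.101, 0.1742]
eef_rot: [-2.296, -2.142, 0.003]
ft_force: [-0.5, 0.6, -0.4]
gripper_width: 0.004
gripper_force: 0.0
clock: 7.13
ee_pos: [0.5301, -0.1005, 0.1741]
eef_rot: [-2.296, -2.142, 0.002]
ft_force: [-0.2, 0.4, -0.1]
gripper_width: 0.005
gripper_force: 0.0
```

Contact force has vanished, so I'll look.

Run:
```python
from h import *
f=grab_frame("side"); g=grab_frame("top")
for n,h in(("side",f),("top",g)):
    hsv=cv2.cvtColor(h["color"],cv2.COLOR_BGR2HSV)
    for c,lo,hi in(("Y",(20,120,80),(35,255,255)),("P",(126,60,40),(160,255,255))):
      for k in cv2.findContours(cv2.inRange(hsv,lo,hi),0,2)[0]:
        if 8<cv2.contourArea(k): print(n,c,cv2.boundingRect(k))
cv2.imwrite("pics/s4.png",cv2.resize(np.hstack([f["color"][150:280,260:380],g["color"][140:270,280:440]]),None,fx=2.8,fy=2.8,interpolation=2))
```

```text
side Y (332, 308, 31, 31)
side Y (305, 206, 6, 22)
side Y (304, 185, 8, 4)
side Y (375, 180, 54, 24)
side Y (256, 130, 7, 7)
side Y (187, 73, 22, 10)
side P (266, 293, 14, 14)
side P (363, 211, 10, 7)
top Y (441, 208, 27, 26)
top P (402, 268, 11, 13)
top P (300, 129, 12, 11)
```

View pics/s4.png

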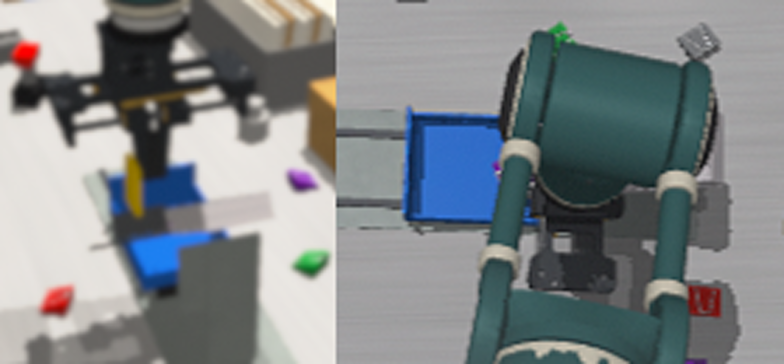

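The tab has moved to side (308,206), and purple is showing in the tray in the top view at about (338,200). I'll measure the gate's travel from the tab, then wait and check the clips.

```bash
python3 -m jog '[{"xyz":[0,-4,0],"twist":[0,0,0]},{"xyz":[0,-4,0],"twist":[0,0,0]},{"xyz":[0,-4,0],"twist":[0,0,0]},{"xyz":[0,-4,0],"twist":[0,0,0]}]'
python3 - <<'E'
from h import *
f=grab_frame("side"); g=grab_frame("top")
print(onz(f,329,203,.17),onz(f,308,207,.17))
hsv=cv2.cvtColor(f["color"],cv2.COLOR_BGR2HSV)
m=cv2.inRange(hsv,(20,120,80),(35,255,255))
print([cv2.boundingRect(k) for k in cv2.findContours(m,0,2)[0] if cv2.contourArea(k)>8])
m=cv2.inRange(cv2.cvtColor(g["color"],cv2.COLOR_BGR2HSV),(126,60,20),(165,255,255))
print([cv2.boundingRect(k) for k in cv2.findContours(m,0,2)[0]])
E
```

```text
clock: 7.57
ee_pos: [0.5296, -0.1004, 0.1745]
eef_rot: [2.294, 2.14, 0.006]
ft_force: [9.7, -0.9, -7.0]
gripper_width: 0.007
gripper_force: 4.4
[ 0.57548182 -0.09829082  0.17      ] [ 0.51571391 -0.09570323  0.17      ]
[(332, 308, 31, 31), (305, 206, 6, 22), (375, 180, 55, 23), (256, 130, 7, 8), (186, 73, 23, 9)]
[(403, 268, 10, 13), (319, 194, 21, 20), (530, 156, 1, 1), (519, 141, 1, 1), (300, 129, 12, 11)]
```

The gate is fully open (60 mm, at its stop) and both clips have left the chute. Next I'll back off, rise, cross over and descend on the -x side.

```bash
python3 -m jog '[{"xyz":[0,16,0],"twist":[0,0,0]},{"xyz":[0,16,-25],"twist":[0,0,0]},{"xyz":[0,16,-50],"twist":[0,0,0]},{"xyz":[0,16,-75],"twist":[0,0,0]},{"xyz":[0,-15,-75],"twist":[0,0,0]},{"xyz":[0,-45,-75],"twist":[0,0,0]},{"xyz":[0,-65,-75],"twist":[0,0,0]},{"xyz":[0,-65,-75],"twist":[0,0,0]}]'
python3 - <<'E'
from h import *
f=grab_frame("side"); g=grab_frame("top")
for n,h in(("side",f),("top",g)):
    hsv=cv2.cvtColor(h["color"],cv2.COLOR_BGR2HSV)
    for c,lo,hi in(("Y",(20,120,80),(35,255,255)),("P",(126,60,20),(165,255,255))):
      for k in cv2.findContours(cv2.inRange(hsv,lo,hi),0,2)[0]:
        if 8<cv2.contourArea(k): print(n,c,cv2.boundingRect(k))
cv2.imwrite("pics/s5.png",cv2.resize(np.hstack([f["color"][150:280,260:380],g["color"][140:270,280:440]]),None,fx=2.8,fy=2.8,interpolation=2))
print([onz(g,u,v,.02).round(3) for u,v in((319,194),(340,214))],get_state()["ee_pos"])
E
```

```text
clock: 8.33
ee_pos: [0.4587, -0.0952, 0.249]
eef_rot: [-2.295, -2.141, 0.003]
ft_force: [-0.4, -0.1, -0.0]
gripper_width: 0.007
gripper_force: 0.0
side Y (332, 308, 31, 31)
side Y (305, 205, 6, 23)
side Y (389, 183, 40, 19)
side Y (377, 181, 11, 11)
side Y (273, 162, 9, 4)
side Y (283, 160, 14, 3)
side Y (195, 77, 12, 4)
side P (266, 293, 14, 14)
side P (309, 233, 20, 9)
side P (363, 211, 10, 7)
top Y (441, 208, 27, 26)
top P (409, 268, 4, 12)
top P (319, 194, 23, 20)
top P (300, 129, 12, 11)
[array([0.594, 0.003, 0.02 ]), array([ 0.536, -0.053,  0.02 ])] [ 0.46205897 -0.09574525  0.24966147]
```

View pics/s5.png

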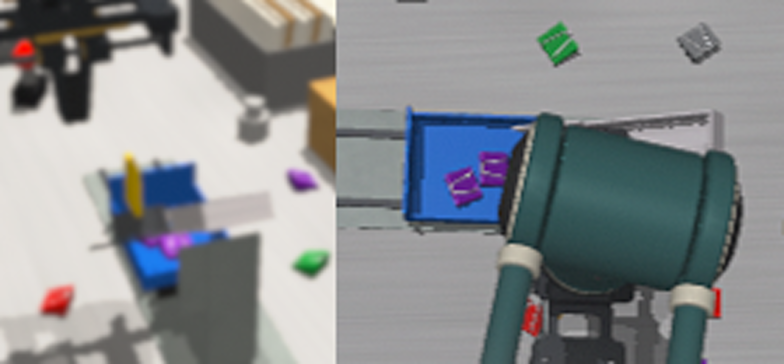

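Both clips lie in the tray (top crop 463,187 and 492,168). Next I'll descend and push the gate shut.

```bash
python3 -m jog '[{"xyz":[0,0,25],"twist":[0,0,0]},{"xyz":[0,0,50],"twist":[0,0,0]},{"xyz":[0,0,75],"twist":[0,0,0]},{"xyz":[0,0,75],"twist":[0,0,0]},{"xyz":[0,10,75],"twist":[0,0,0]},{"xyz":[0,20,75],"twist":[0,0,0]},{"xyz":[0,28,75],"twist":[0,0,0]},{"xyz":[0,36,75],"twist":[0,0,0]},{"xyz":[0,44,75],"twist":[0,0,0]},{"xyz":[0,52,75],"twist":[0,0,0]}]'
python3 -m jog '[{"xyz":[0,6,0],"twist":[0,0,0]},{"xyz":[0,12,0],"twist":[0,0,0]},{"xyz":[0,18,0],"twist":[0,0,0]},{"xyz":[0,24,0],"twist":[0,0,0]},{"xyz":[0,24,0],"twist":[0,0,0]}]'
```

```text
clock: 9.27
ee_pos: [0.5157, -0.0996, 0.1758]
eef_rot: [2.296, 2.143, 0.001]
ft_force: [-1.8, 0.6, 2.7]
gripper_width: 0.004
gripper_force: 1.5
clock: 9.68
ee_pos: [0.5394, -0.1011, 0.1747]
eef_rot: [2.296, 2.143, 0.001]
ft_force: [-0.3, -0.2, -0.1]
gripper_width: 0.003
gripper_force: 0.0
```

```bash
python3 -m jog '[{"xyz":[0,4,0],"twist":[0,0,0]},{"xyz":[0,8,0],"twist":[0,0,0]},{"xyz":[0,10,0],"twist":[0,0,0]},{"xyz":[0,10,0],"twist":[0,0,0]}]'
python3 -m jog '[{"xyz":[0,2,0],"twist":[0,0,0]},{"xyz":[0,4,0],"twist":[0,0,0]},{"xyz":[0,4,0],"twist":[0,0,0]}]'
```

```text
clock: 10.02
ee_pos: [0.5484, -0.1017, 0.1745]
eef_rot: [-2.297, -2.143, -0.0]
ft_force: [-0.9, 0.3, -0.1]
gripper_width: 0.007
gripper_force: 0.2
clock: 10.27
ee_pos: [0.5516, -0.1019, 0.1745]
eef_rot: [-2.296, -2.142, 0.002]
ft_force: [-3.6, 0.4, 0.6]
gripper_width: 0.003
gripper_force: 1.9
```

```bash
python3 -m jog '[{"xyz":[0,2,0],"twist":[0,0,0]},{"xyz":[0,4,0],"twist":[0,0,0]},{"xyz":[0,4,0],"twist":[0,0,0]},{"xyz":[0,4,0],"twist":[0,0,0]}]'
```

```text
clock: 10.6
ee_pos: [0.552, -0.1019, 0.1744]
eef_rot: [-2.291, -2.139, 0.01]
ft_force: [-15.9, 1.3, 9.7]
gripper_width: 0.003
gripper_force: 8.4
```

The gate is at its shut stop (16 N, no motion). I'll withdraw and verify.

```bash
python3 -m jog '[{"xyz":[0,-15,0],"twist":[0,0,0]},{"xyz":[0,-30,0],"twist":[0,0,0]},{"xyz":[0,-30,-30],"twist":[0,0,0]},{"xyz":[0,-30,-65],"twist":[0,0,0]},{"xyz":[0,-30,-100],"twist":[0,0,0]},{"xyz":[-30,-40,-120],"twist":[0,0,0]},{"xyz":[-65,-40,-120],"twist":[0,0,0]},{"xyz":[-100,-40,-120],"twist":[0,0,0]},{"xyz":[-135,-40,-120],"twist":[0,0,0]},{"xyz":[-170,-40,-120],"twist":[0,0,0]},{"xyz":[-170,-40,-120],"twist":[0,0,0]},{"xyz":[-170,-40,-120],"twist":[0,0,0]}]'
python3 - <<'E'
from h import *
f=grab_frame("side"); g=grab_frame("top")
for n,h in(("side",f),("top",g)):
    hsv=cv2.cvtColor(h["color"],cv2.COLOR_BGR2HSV)
    for c,lo,hi in(("Y",(20,120,80),(35,255,255)),("P",(126,60,20),(165,255,255)),("B",(95,120,50),(125,255,255))):
      for k in cv2.findContours(cv2.inRange(hsv,lo,hi),0,2)[0]:
        if 8<cv2.contourArea(k)<3000: print(n,c,cv2.boundingRect(k))
cv2.imwrite("pics/s6.png",cv2.resize(np.hstack([f["color"][150:280,260:380],g["color"][140:270,280:440]]),None,fx=2.8,fy=2.8,interpolation=2))
E
```

```text
clock: 11.6
ee_pos: [0.5046, -0.271, 0.2948]
eef_rot: [2.3, 2.139, 0.001]
ft_force: [0.3, 0.4, -0.4]
gripper_width: 0.003
gripper_force: 0.0
side Y (331, 309, 32, 30)
side Y (326, 208, 5, 14)
side Y (376, 180, 53, 24)
side Y (316, 167, 38, 8)
side Y (256, 130, 7, 7)
side Y (187, 73, 22, 10)
side Y (227, 67, 14, 9)
side P (266, 293, 14, 14)
side P (308, 229, 21, 13)
side P (363, 211, 10, 7)
side B (328, 233, 12, 5)
side B (299, 209, 27, 45)
side B (27, 134, 56, 41)
top Y (448, 226, 14, 8)
top Y (355, 190, 16, 7)
top P (402, 268, 8, 12)
top P (319, 194, 22, 20)
top P (300, 129, 12, 11)
top B (0, 189, 50, 10)
top B (0, 184, 16, 9)
top B (304, 178, 52, 43)
```

View pics/s6.png

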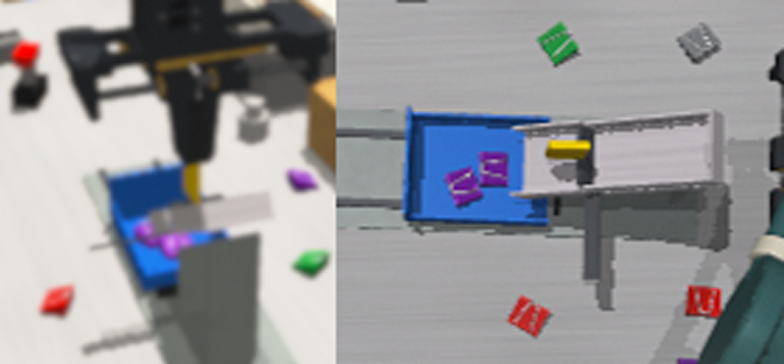

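The picture shows the tab back over mid-channel (side column 326, as at the start), the tray home with its edge at the same pixels as before, both clips in the tray, and the hand clear.

```bash
python3 -c "
from plant import *
print(close_job())"
```

```text
the job is handed in; nothing more can be done
None
```

The job is handed in: the last images show the tray home, both purple clips in it, the gate shut and the arm clear of everything, but the hand-in returned no verdict.

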